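# Gauge the grooves of the tablet stands and load the good ones

## Robot

A 6-joint arm with a two-finger parallel gripper is mounted at the origin on the work surface. World frame = base frame: x ahead of the robot, y to its left, z up, the work surface at z = 0. Lengths are in mm, angles in rad, forces in N, time in s.
With the tool pointing down it reaches from about 275 to 1000 mm from the base axis. Payload 8.4 kg.
Tool frame: the origin (TCP) lies midway between the tips of the shut fingers; the grasp point (between the pads) lies 19 mm behind it; z points along the fingers, y is the line along which they close (so a half turn about z gives the same grasp; the last joint's range is limited). The gripper opens to 85 mm and grips with 20 to 120 N. Pads are 22 mm wide; open, the fingers measure 114 mm over their backs; the gripper's body (76 mm by 85 mm) begins 54 mm behind the grasp point. The pads swing forward as they close: fully open they stand 13 mm farther back than shut.
Start: joints at [-1.189, 0.353, 1.633, -0, 1.155, -0.002], TCP at [234.028, -579.533, 231.281] pointing down, gripper open.
Joint ranges: [-2.63, 2.63], [-0.92, 2.1], [0.06, 2.66], [-1.3, 4.44], [0, 2.69], [-3.02, 3.02]. Speed limits (rad/s): [2.22, 2.22, 2.79, 3.14, 3.14, 3.14].

## Interface

Orientations are given as [roll, pitch, yaw] about the fixed x, y, z axes, in that order (R = Rz(yaw) Ry(pitch) Rx(roll)).
In Python, from rig import * gives the robot as it stands.
- The arm moves only by the shell command python3 -m jog 'ROWS' [FORCE]. ROWS is JSON, a list of rows, each an object of numbers: "x", "y", "z": the shift along the tool's x, y, z in cm; "spin": the turn about the tool's z in rad; "grip": the closure, from 0 (fully open) to 1 (shut). In form: [{"x": .., "y": .., "z": .., "spin": .., "grip": ..}, ...]. A call has 1 to 20 rows; each row shifts and turns the commanded pose from where the row before left it, along the tool's axes as they then stand; what a row does not reach is not made up. A row lasts 1/12 s, in which the tool goes at most 41.7 mm and 7.16 degrees, less where a joint would pass 70% of its speed; a pose out of reach is approached as far as the arm can. A call with a gripper value outside its range is refused whole. The fingers move at their own pace and stop on an object; FORCE is the grip in N (left out, the last holds). Time passes only in rows, so rows that do not move let the fingers close. It gives the time, the measured TCP pose, the force, the opening and the grip force at its end, in the units of the state.
- sense(): the state, without advancing time (a new reading comes with each control period).
- grab_frame(name): name is "scene" or "side" or "wrist"; returns a dict with "pixels" (384x512x3 uint8, blue, green, red), "camera_matrix" (3x3 intrinsics, pixels), "rvec" (rotation vector, rad) and "tvec" (3), from world to camera coordinates, as OpenCV has them; the wrist camera has in their place "T_tool_cam" (4x4, takes a point from camera to tool coordinates, whose origin is the TCP and whose axes are the flange's). Camera axes: x right, y down, z forward; pixel columns grow to the right and rows downward; lengths in mm; the calibration is good to about 2 mm. A picture is of the moment at which its call begins: read the wrist's pose just before it. There is no depth.
- sign_off(): hands the job in; it is judged then, once.
The state is a dict: "clock": time; "qpos": joint angles; "qvel": joint speeds; "joint_efforts": joint torques, N m; "eef_pos": TCP position; "tcp_rot": TCP orientation; "contact_force": force on the tool from outside, world axes, zero at the start; "wrist_torque": the same for the moment, N m; "opening": opening from 0.0 (shut) to 1.0 (fully open); "grasp_force": force on a finger pad.
Only numpy, scipy, OpenCV 4.12 (cv2) and the standard library are available. Lean on these libraries where they do the work, as an engineer would, in place of code of your own. Each camera call takes 0.05 s, during which the arm holds its last target. There are 200 camera calls.

## Task

Swing both of the board's hinged arms out until each seats at its end stop along its side edge. Then try the feeler gauge's blade, held on edge and low in the groove, in the groove of every wooden stand, working from the shortest stand to the longest: slide it in from either end to a depth of about 45 mm, or press it lightly against the mouth if it will not go in. Finish with the gauge standing upright (blade on edge, as found) on its cork mat, every stand that took the blade standing upright on the board, the stands that are too tight left upright on the desk off the board, and the pencil cup and block plane left alone.

Things in the scene. Friction and masses are not known exactly. Their poses are not given: they have to be found in the camera images.
- board: plywood loading board, 190 (x) x 340 (y) x 12 mm thick, fixed to the desk; origin: centre of its underside. Two hinged wooden end arms lie on it
- stop_left (a joint): angle of the board's left arm, rad: 0 = lying along the board's far (+x) edge, 1.57 = at its end stop, seated along the board's left (+y) edge; grows as the arm turns clockwise seen from above. Stiff hinge (about 0.12 N m): it stays where it is left
- hinge_left (a point): hinge axis (vertical) of the left arm, on the board's top face near its far left corner (board frame x = 80, y = +158 mm)
- knob_left (a point): middle of the upright round knob (22 mm across, 30 mm tall) near the free end of the left arm, 115 mm from the hinge axis. The arm is a dark wooden bar, 16 mm wide, reaching 129 mm from the axis; its top is 15 mm below this point and 31 mm above the board
- stop_right (a joint): angle of the board's right arm, rad: 0 = lying along the board's far (+x) edge, 1.57 = at its end stop, seated along the board's right (-y) edge; grows as the arm turns anticlockwise seen from above. Stiff hinge (about 0.12 N m): it stays where it is left
- hinge_right (a point): hinge axis (vertical) of the right arm, on the board's top face near its far right corner (board frame x = 80, y = -158 mm)
- knob_right (a point): middle of the upright round knob (22 mm across, 30 mm tall) near the free end of the right arm, 115 mm from the hinge axis. The arm is a dark wooden bar, 16 mm wide, reaching 129 mm from the axis; its top is 15 mm below this point and 31 mm above the board
- mat: cork mat, 200 (x) x 80 (y) x 3 mm, fixed to the desk, where the feeler gauge belongs; origin: centre of its underside
- gauge: feeler gauge, 160 g: black handle block 70 (x) x 22 (y) x 38 mm (z) with a steel blade pointing to its +x. Origin: centre of the handle's underside. Blade: 6 mm thick (y), 22 mm high on edge (z = 14 to 36 mm), from x = 35 to x = 125 mm, with a rounded nose. It starts upright on the cork mat
- gauge_tip (a point): nose of the blade at mid height: x = 125, z = 25 mm in the gauge's frame
- gauge_mark (a point): point on the blade 35 mm behind the nose: x = 90, z = 25 mm in the gauge's frame
- stand_short: short wooden tablet stand, 75 (x) x 46 (y) x 52 mm, 0.4 to 0.9 kg; may be absent. Origin: centre of underside. Base block 75 x 46 x 24 mm high, gripped by its long sides; on it two upright cheeks (10 thick, 28 high, full length, rounded ends) leave a lengthwise groove, open above and at both ends. Groove faces: +y cheek at y = 4 mm, other at 4 mm minus the groove's width
- stand_medium: medium wooden tablet stand, 105 (x) x 46 (y) x 52 mm, 0.4 to 0.9 kg; may be absent. Origin: centre of underside. Base block 105 x 46 x 24 mm high, gripped by its long sides; on it two upright cheeks (10 thick, 28 high, full length, rounded ends) leave a lengthwise groove, open above and at both ends. Groove faces: +y cheek at y = 4 mm, other at 4 mm minus the groove's width
- stand_long: long wooden tablet stand, 135 (x) x 46 (y) x 52 mm, 0.4 to 0.9 kg; may be absent. Origin: centre of underside. Base block 135 x 46 x 24 mm high, gripped by its long sides; on it two upright cheeks (10 thick, 28 high, full length, rounded ends) leave a lengthwise groove, open above and at both ends. Groove faces: +y cheek at y = 4 mm, other at 4 mm minus the groove's width
- cheek_short (a joint): width (m) of the short stand's groove, different in every run, 0.004 to 0.013; the cheek is glued and does not move. The groove's middle lies at y = 0.004 - width/2 in the stand's frame.
- cheek_medium (a joint): width (m) of the medium stand's groove, different in every run, 0.004 to 0.013; the cheek is glued and does not move. The groove's middle lies at y = 0.004 - width/2 in the stand's frame.
- cheek_long (a joint): width (m) of the long stand's groove, different in every run, 0.004 to 0.013; the cheek is glued and does not move. The groove's middle lies at y = 0.004 - width/2 in the stand's frame.
- pen_cup: bystander: white pencil cup, 74 mm across, 95 mm tall (pencils to 160 mm); origin: centre of its underside
- block_plane: bystander: block plane, 150 mm long (x), 46 mm wide, about 55 mm high; origin: centre of its underside
There are look-alikes about, which are no part of the job. What is shaped like the gauge but pink or turquoise is not meant. Several things have the shape of the mat; the one meant has the colours described above.

How it is judged (in metres and radians):
On the way, in this order (a step that is already met when the one before it is completed fails the run):
1. both hinged arms have been swung out to their end stops (value of joint each of stop_left, stop_right above 1.49 rad), for 0.2 s.
2. the blade has been tried in the short stand's groove: at least 35 mm in, or pressed against the mouth of a groove too tight for it (angle between the x axis of gauge and the x axis of stand_short, either way round below 0.2 rad and z of gauge_tip in the frame of stand_short between 0.032 and 0.051 m and y of gauge_tip in the frame of stand_short between -0.018 and 0.012 m and ((value of joint cheek_short above 0.0053 m and x of gauge_mark in the frame of stand_short between -0.0375 and 0.0375 m and y of gauge_mark in the frame of stand_short between -0.014 and 0.007 m) or (value of joint cheek_short below 0.0075 m and contact force between gauge and stand_short above 0.8 N and (x of gauge_tip in the frame of stand_short between -0.0435 and -0.0225 m or x of gauge_tip in the frame of stand_short between 0.0225 and 0.0435 m)))), for 0.1 s.
3. the blade has been tried in the medium stand's groove: at least 35 mm in, or pressed against the mouth of a groove too tight for it (angle between the x axis of gauge and the x axis of stand_medium, either way round below 0.2 rad and z of gauge_tip in the frame of stand_medium between 0.032 and 0.051 m and y of gauge_tip in the frame of stand_medium between -0.018 and 0.012 m and ((value of joint cheek_medium above 0.0053 m and x of gauge_mark in the frame of stand_medium between -0.0525 and 0.0525 m and y of gauge_mark in the frame of stand_medium between -0.014 and 0.007 m) or (value of joint cheek_medium below 0.0075 m and contact force between gauge and stand_medium above 0.8 N and (x of gauge_tip in the frame of stand_medium between -0.0585 and -0.0375 m or x of gauge_tip in the frame of stand_medium between 0.0375 and 0.0585 m)))), for 0.1 s.
4. the blade has been tried in the long stand's groove: at least 35 mm in, or pressed against the mouth of a groove too tight for it (angle between the x axis of gauge and the x axis of stand_long, either way round below 0.2 rad and z of gauge_tip in the frame of stand_long between 0.032 and 0.051 m and y of gauge_tip in the frame of stand_long between -0.018 and 0.012 m and ((value of joint cheek_long above 0.0053 m and x of gauge_mark in the frame of stand_long between -0.0675 and 0.0675 m and y of gauge_mark in the frame of stand_long between -0.014 and 0.007 m) or (value of joint cheek_long below 0.0075 m and contact force between gauge and stand_long above 0.8 N and (x of gauge_tip in the frame of stand_long between -0.0735 and -0.0525 m or x of gauge_tip in the frame of stand_long between 0.0525 and 0.0735 m)))), for 0.1 s.
At the end, for the whole second after the job is handed in: Both arms over 1.49 rad. Each stand upright, at rest, its centre over the board and standing on it if the blade goes into its groove, else on the bare desk (grooves of 5.3 to 7.5 mm may be judged either way). Gauge upright, at rest, its handle's centre over the cork mat (all of step 1 and angle between each of stand_short, stand_medium, stand_long, gauge's own z axis and vertical below 0.1 rad and linear speed of each of stand_short, stand_medium, stand_long, gauge below 0.02 m/s and ((x of stand_short in the frame of board between -0.095 and 0.095 m and y of stand_short in the frame of board between -0.17 and 0.17 m and z of stand_short in the frame of board between 0.008 and 0.017 m and value of joint cheek_short above 0.0053 m) or (height (world z) of stand_short between -0.005 and 0.005 m and value of joint cheek_short below 0.0075 m)) and ((x of stand_medium in the frame of board between -0.095 and 0.095 m and y of stand_medium in the frame of board between -0.17 and 0.17 m and z of stand_medium in the frame of board between 0.008 and 0.017 m and value of joint cheek_medium above 0.0053 m) or (height (world z) of stand_medium between -0.005 and 0.005 m and value of joint cheek_medium below 0.0075 m)) and ((x of stand_long in the frame of board between -0.095 and 0.095 m and y of stand_long in the frame of board between -0.17 and 0.17 m and z of stand_long in the frame of board between 0.008 and 0.017 m and value of joint cheek_long above 0.0053 m) or (height (world z) of stand_long between -0.005 and 0.005 m and value of joint cheek_long below 0.0075 m)) and x of gauge in the frame of mat between -0.1 and 0.1 m and y of gauge in the frame of mat between -0.04 and 0.04 m and z of gauge in the frame of mat below 0.008 m); the robot touches nothing.
It fails at once if the pencil cup is disturbed (moved over 30 mm) (distance of pen_cup from where it was at the start of the episode above 0.03 m).
It fails at once if the block plane is disturbed (moved over 30 mm) (distance of block_plane from where it was at the start of the episode above 0.03 m).
Of stand_short, stand_medium, stand_long only 2 to 3 are there at a start; the rules pass over those that are not, and their reading is None.
At some moment in a run one of stand_short, stand_medium, stand_long may be knocked a few centimetres aside while the robot is not near it.
It also fails if it takes over 210 s, if anything falls off the work surface, if the arm or the gripper's body presses on something with over 40 N, if the wrist force passes 120 N, or if a joint passes its speed limit or range.

## Working session

There is one attempt and no reset: what is moved stays moved. The work goes in short steps, Python scripts to look and compute and a shell command to move; the robot and the scene stay as the last step left them, time stands still between calls to the robot, and variables do not carry over. Pictures are saved under pics/ and viewed, at most 14 in all, crops included, and the job is handed in when it is done.

```bash
mkdir -p pics; ls; python3 - <<'E'
from rig import *
import cv2
print(sense())
for n in ("scene","side"):
    f=grab_frame(n); cv2.imwrite(f"pics/{n}0.png",cv2.resize(f["pixels"],(800,600),interpolation=cv2.INTER_CUBIC))
    print(n,f["camera_matrix"],f["rvec"],f["tvec"])
    import pickle; pickle.dump(f,open(f"{n}0.pkl","wb"))
E
```

```text
pics
{'clock': 0.0, 'qpos': array([-1.18940691e+00,  3.53642400e-01,  1.63413737e+00, -3.13741144e-05,
        1.15518020e+00, -2.41541372e-03]), 'qvel': array([-0.00030645,  0.0010137 ,  0.00059013,  0.00118361,  0.00087531,
        0.00062293]), 'joint_efforts': array([-3.08652736e-03, -6.05263710e+01, -3.42069411e+01, -1.65307379e-04,
        9.23242187e-03,  9.54661630e-06]), 'eef_pos': array([ 233.83862976, -579.09927994,  230.56387675]), 'tcp_rot': array([-3.14022527e+00,  2.53831024e-05,  3.83817533e-01]), 'contact_force': array([0.56100856, 0.54556703, 0.94766589]), 'wrist_torque': array([0.02323884, 0.06100241, 0.02208919]), 'grasp_force': 0.0, 'opening': 0.9965244219959094}
scene [[493.86026897   0.         256.1852717 ]
 [  0.         493.86026897 194.03432687]
 [  0.           0.           1.        ]] [ 2.22828706  1.04194724 -0.41084245] [-290.76479826 -291.00600834 1556.95407549]
side [[380.74275502   0.         250.23084906]
 [  0.         380.74275502 199.53102781]
 [  0.           0.           1.        ]] [ 2.3740569  -0.14946691  0.06432275] [-567.56317081   53.38339666  934.88103583]
```

View pics/scene0.png

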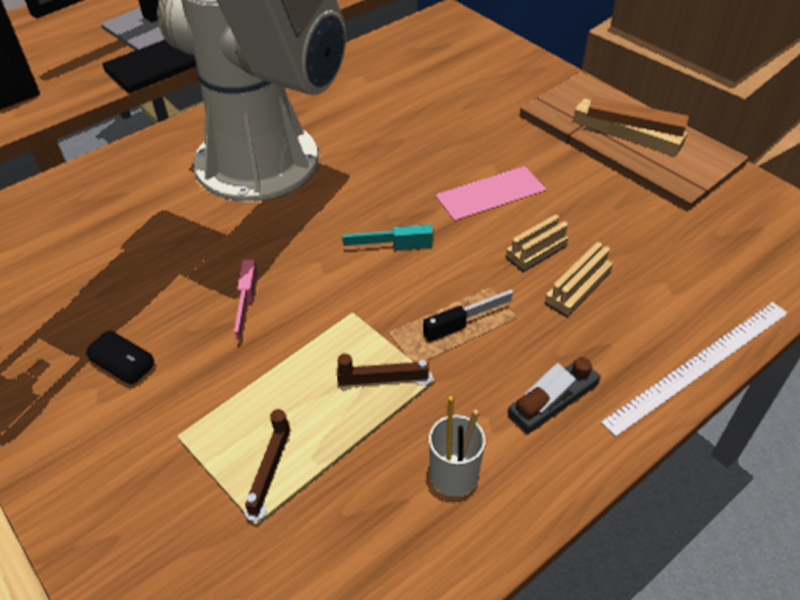

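View pics/side0.png

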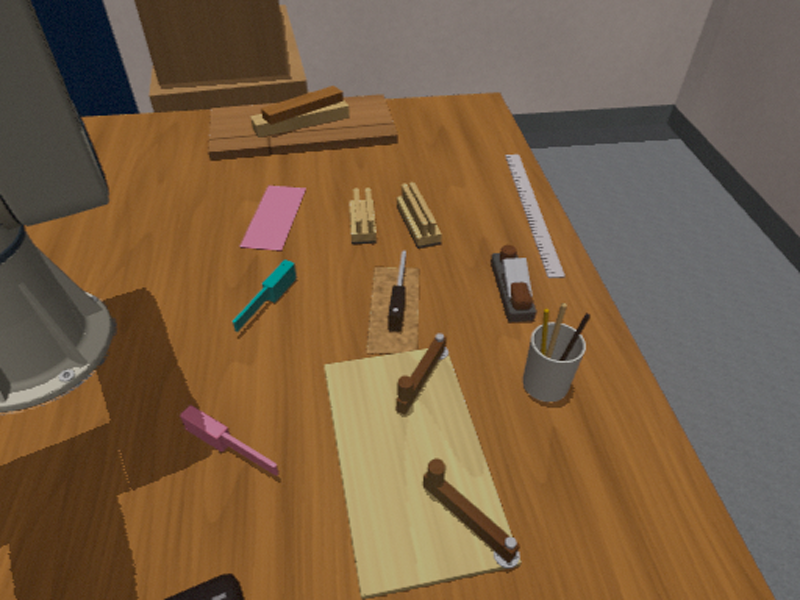

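The gauge meant is the black-handled one (scene ≈ (455,318), side ≈ (398,300)). The pink and turquoise ones are look-alikes. The mat meant is the cork one under it, not the pink one. Two stands are visible, at scene (538,240) and (580,278). I'll confirm this in crops.

```bash
python3 - <<'E'
import pickle,cv2,numpy as np
a=pickle.load(open("scene0.pkl","rb"))["pixels"][125:230,245:405]; b=pickle.load(open("side0.pkl","rb"))["pixels"][110:230,215:295]
cv2.imwrite("pics/c1.png",cv2.resize(a,None,fx=5,fy=5,interpolation=cv2.INTER_CUBIC))
cv2.imwrite("pics/c2.png",cv2.resize(b,None,fx=5,fy=5,interpolation=cv2.INTER_CUBIC))
E
cat >h.py <<'E'
import pickle,cv2,numpy as np
def P(f): 
    R=cv2.Rodrigues(np.array(f["rvec"],float))[0]; return R,np.array(f["tvec"],float).ravel(),np.array(f["camera_matrix"])
def ray(f,uv):
    R,t,K=P(f); d=R.T@np.linalg.solve(K,[uv[0],uv[1],1.]); return -R.T@t,d/np.linalg.norm(d)
def onz(f,uv,z):
    o,d=ray(f,uv); return o+d*(z-o[2])/d[2]
def tri(f,u,g,v):
    A=np.zeros((3,3));b=np.zeros(3)
    rs=[ray(f,u),ray(g,v)]
    for o,d in rs:
        M=np.eye(3)-np.outer(d,d);A+=M;b+=M@o
    X=np.linalg.solve(A,b); return X,max(np.linalg.norm((np.eye(3)-np.outer(d,d))@(X-o)) for o,d in rs)
def proj(f,X):
    return cv2.projectPoints(np.array(X,float).reshape(-1,3),np.array(f["rvec"],float),np.array(f["tvec"],float),np.array(f["camera_matrix"]),None)[0].reshape(-1,2)
E
```

```text
(no output)
```

View pics/c1.png

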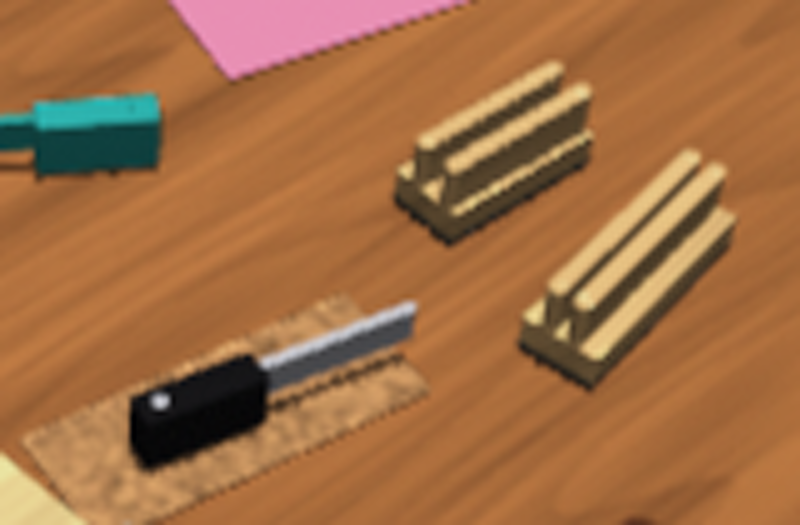

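View pics/c2.png

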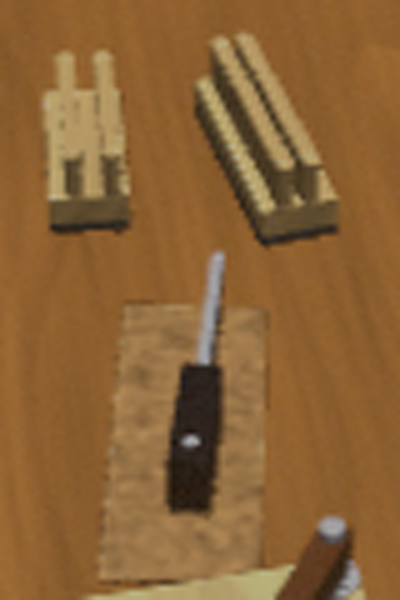

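Confirmed: the gauge at c1 (200,410) is black with a steel blade and lies on the cork mat. The stands are at c1 (495,150) and (630,270). Next I triangulate the features.

```bash
python3 - <<'E'
from h import *
a=pickle.load(open("scene0.pkl","rb"));b=pickle.load(open("side0.pkl","rb"))
c1=lambda p:(p[0]/5+245-.4,p[1]/5+125-.4); c2=lambda p:(p[0]/5+215-.4,p[1]/5+110-.4)
w=lambda p:(p[0]*.64-.2,p[1]*.64-.2)
for n,p,q in [("S bot r",(450,240),(127,228)),("S bot l",(398,203),(52,230)),("S top farL",(557,66),(65,57)),("S top farR",(586,90),(103,57)),
 ("L bot r",(590,388),(337,230)),("L bot l",(522,350),(265,243)),("L farL",(692,155),(222,40)),("L farR",(717,172),(243,37)),("L nearL",(555,290),(287,165)),("L nearR",(585,302),(313,165)),
 ("G tip",(412,303),(218,255)),("G dot",(160,401),(190,440)),("G bladestart",(265,360),(205,362)),
 ("mat1",(25,438),(100,578)),("mat2",(340,293),(125,303)),("mat3",(428,390),(267,310))]:
    X,e=tri(a,c1(p),b,c2(q)); print(n,X.round(1),round(e,1))
for n,p,q in [("B1",(352,314),(325,365)),("B2",(179,437),(362,596)),("B3",(434,377),(450,350)),("knobA",(344,360),(405,383)),("hingeA",(421,367),(440,340)),("knobB",(278,416),(436,468)),("hingeB",(254,500),(511,545)),
 ("cup",(456,425),(558,330)),("plane knob",(582,366),(509,252)),("plane tote",(532,402),(521,295)),("teal end",(432,228),(292,264)),("pink",(248,262),(188,412))]:
    X,e=tri(a,w(p),b,w(q)); print(n,X.round(1),round(e,1))
E
```

```text
S bot r [ 5.655e+02  1.860e+02 -2.000e-01] 0.7
S bot l [522.8 189.9  -3.6] 1.8
S top farL [540.2 288.   50.3] 0.0
S top farR [563.  286.6  49.2] 0.1
L bot r [686.6 164.4   2.2] 0.5
L bot l [ 6.44e+02  1.60e+02 -6.00e-01] 1.4
L farL [635.9 288.4  53.5] 0.7
L farR [650.  293.2  50. ] 1.8
L nearL [654.9 162.6  52.9] 1.5
L nearR [670.  168.2  49.4] 0.6
G tip [607.8 109.5  38.8] 0.3
G dot [574.4 -31.5  41. ] 1.2
G bladestart [589.   24.8  40.7] 0.3
mat1 [ 5.238e+02 -7.770e+01 -4.000e-01] 0.1
mat2 [557.3 111.3   5.8] 1.4
mat3 [634.8  99.    3.9] 0.6
B1 [ 458.6 -105.     9.3] 1.6
B2 [ 482.7 -439.5    5.8] 0.2
B3 [648.8 -96.   15.1] 5.1
knobA [ 565.8 -196.9   68.9] 0.9
hingeA [ 632.7 -105.1   42. ] 1.5
knobB [ 584.6 -325.6   67.8] 0.2
hingeB [ 656.5 -416.1   39.8] 0.7
cup [ 776.7 -170.5  118.5] 0.0
plane knob [787.3  77.9  43.7] 0.8
plane tote [781.6 -21.5  37.1] 1.1
teal end [412.8 107.5  35.3] 2.8
pink [ 270.5 -183.1   35.2] 0.5
```

Lengths of about 100 and 130 mm between the cheek ends mean the stands are the medium and long ones. The short one looks absent. The board is at about (566,−268), yaw 0.072. The knobs are at (566,−197) and (585,−326), and should go to (519,−113) and (542,−428).

```bash
python3 -m jog '[{"spin":0.096},{"spin":0.096},{"spin":0.096},{"spin":0.096},{"x":2.4,"y":-2.3},{"x":2.4,"y":-2.3},{"x":2.4,"y":-2.3},{"x":2.4,"y":-2.3},{"x":2.4,"y":-2.3},{"x":2.4,"y":-2.3},{"x":2.4,"y":-2.3},{"x":2.4,"y":-2.3},{"x":2.4,"y":-2.3},{"x":2.4,"y":-2.3},{"x":2.4,"y":-2.3},{"x":2.4,"y":-2.3},{"x":2.0,"y":-2.3},{"x":0},{"x":0}]' 30
python3 - <<'E'
from rig import *
import cv2,pickle
s=sense(); print(s["eef_pos"],s["tcp_rot"],s["qpos"])
f=grab_frame("wrist"); f["s"]=s; pickle.dump(f,open("w1.pkl","wb")); print(f["camera_matrix"],f["T_tool_cam"])
cv2.imwrite("pics/w1.png",cv2.resize(f["pixels"],(800,600),interpolation=cv2.INTER_CUBIC))
E
```

```text
[ 233.87630125 -579.14331841  230.63239823] [-3.14034916e+00 -2.85853567e-05  3.83780423e-01] [-1.18940698e+00  3.53599083e-01  1.63404046e+00  2.79950774e-05
  1.15519666e+00 -2.40240939e-03]
[[265.23951989   0.         254.37398261]
 [  0.         265.23951989 194.21380872]
 [  0.           0.           1.        ]] [[-7.26952231e-05 -9.49465545e-01 -3.13871268e-01  8.11500558e+01]
 [ 9.99999625e-01  2.01766130e-04 -8.41954047e-04 -3.53119975e-01]
 [ 8.62734949e-04 -3.13871211e-01  9.49465175e-01 -1.42835001e+02]
 [ 0.00000000e+00  0.00000000e+00  0.00000000e+00  1.00000000e+00]]schema error: expected keys x, y, z, spin, grip
```

View pics/w1.png

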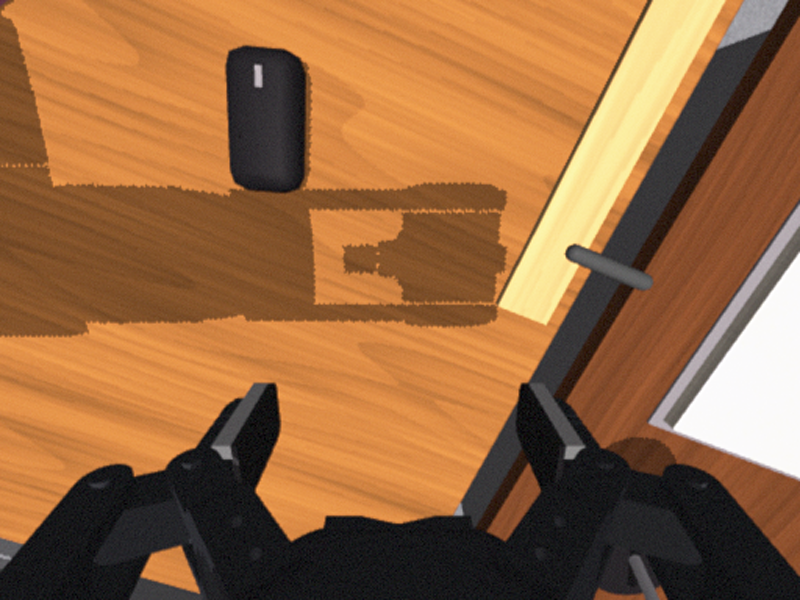

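The jog needs all keys in every row. The picture only shows the black mouse and the desk edge.

```bash
python3 -m jog '[{"x":0,"y":0,"z":0,"spin":0.096,"grip":0},{"x":0,"y":0,"z":0,"spin":0.096,"grip":0},{"x":0,"y":0,"z":0,"spin":0.096,"grip":0},{"x":0,"y":0,"z":0,"spin":0.096,"grip":0},{"x":2.4,"y":-2.3,"z":0,"spin":0,"grip":0},{"x":2.4,"y":-2.3,"z":0,"spin":0,"grip":0},{"x":2.4,"y":-2.3,"z":0,"spin":0,"grip":0},{"x":2.4,"y":-2.3,"z":0,"spin":0,"grip":0},{"x":2.4,"y":-2.3,"z":0,"spin":0,"grip":0},{"x":2.4,"y":-2.3,"z":0,"spin":0,"grip":0},{"x":2.4,"y":-2.3,"z":0,"spin":0,"grip":0},{"x":2.4,"y":-2.3,"z":0,"spin":0,"grip":0},{"x":2.4,"y":-2.3,"z":0,"spin":0,"grip":0},{"x":2.4,"y":-2.3,"z":0,"spin":0,"grip":0},{"x":2.4,"y":-2.3,"z":0,"spin":0,"grip":0},{"x":2.4,"y":-2.3,"z":0,"spin":0,"grip":0},{"x":2.0,"y":-2.3,"z":0,"spin":0,"grip":0},{"x":0,"y":0,"z":0,"spin":0,"grip":0}]' 30
cat >look.py <<'E'
import sys,cv2,pickle
from rig import *
def look(n,name="wrist"):
    s=sense(); f=grab_frame(name); f["s"]=s; pickle.dump(f,open(n+".pkl","wb"))
    cv2.imwrite(f"pics/{n}.png",cv2.resize(f["pixels"],(800,600),interpolation=cv2.INTER_CUBIC))
    print(s["eef_pos"].round(1),s["tcp_rot"].round(3),s["clock"])
if __name__=="__main__": look(*sys.argv[1:])
E
cat >>h.py <<'E'
from scipy.spatial.transform import Rotation as Ro
def wfix(f): # give wrist frame world extrinsics
    s=f["s"];T=np.eye(4);T[:3,:3]=Ro.from_euler('xyz',s["tcp_rot"]).as_matrix();T[:3,3]=s["eef_pos"]
    M=np.linalg.inv(T@np.array(f["T_tool_cam"])); f["rvec"]=cv2.Rodrigues(M[:3,:3])[0]; f["tvec"]=M[:3,3]; return f
def L(n):
    f=pickle.load(open(n+".pkl","rb")); return wfix(f) if "T_tool_cam" in f else f
w=lambda p:(p[0]*.64-.18,p[1]*.64-.18)
E
python3 look.py w2
```

```text
clock: 1.65
eef_pos: [545.1, -276.8, 231.0]
tcp_rot: [-3.14, -0.001, 0.003]
contact_force: [0.2, 0.3, 0.8]
opening: 0.998
grasp_force: 0.0
[ 545.1 -276.8  231. ] [-3.14e+00 -1.00e-03  3.00e-03] 1.65
```

View pics/w2.png

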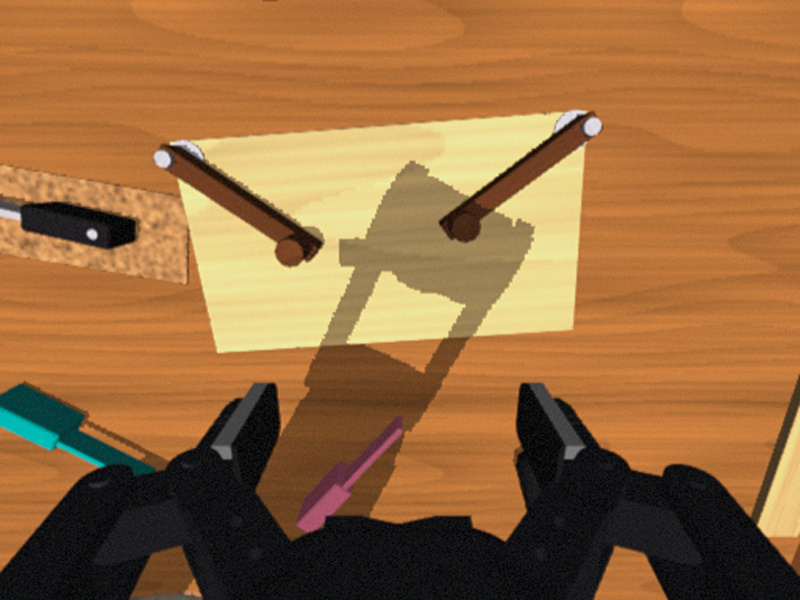

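Here the board corners are at (185,140), (217,352), (573,329) and (588,112), and the knob tops at (290,252) and (466,226).

```bash
python3 - <<'E'
from h import *
f=L("w2")
for n,p,z in [("Bnl",(217,352),12),("Bnr",(573,329),12),("Bfr",(588,112),12),("kL",(290,252),73),("kR",(466,226),73),("hL",(163,158),50),("hR",(592,127),50),("gdot",(92,234),41),("mat",(188,283),3)]:
    print(n,onz(f,w(p),z).round(1))
a,b=L("scene0"),f
E
```

```text
Bnl [ 457.3 -102.8   12. ]
Bnr [ 482.3 -440.1   12. ]
Bfr [ 668.1 -426.9   12. ]
kL [ 566.5 -196.6   73. ]
kR [ 585.8 -324.8   73. ]
hL [ 631.8 -102.1   50. ]
hR [ 653.8 -415.5   50. ]
gdot [574.2 -30.1  41. ]
mat [523.2 -81.    3. ]
```

```bash
python3 -m jog '[{"x":0.7,"y":-2.7,"z":0,"spin":0,"grip":0},{"x":0.7,"y":-2.7,"z":0,"spin":0,"grip":0},{"x":0.75,"y":-2.6,"z":0,"spin":0,"grip":0},{"x":0,"y":0,"z":3.6,"spin":0,"grip":0.3},{"x":0,"y":0,"z":3.6,"spin":0,"grip":0.3},{"x":0,"y":0,"z":3.6,"spin":0,"grip":0.3},{"x":0,"y":0,"z":3.6,"spin":0,"grip":0.3},{"x":0,"y":0,"z":3.0,"spin":0,"grip":0.3},{"x":0,"y":0,"z":1.0,"spin":0,"grip":0.3},{"x":0,"y":0,"z":0,"spin":0,"grip":0.3},{"x":0,"y":0,"z":0,"spin":0,"grip":1},{"x":0,"y":0,"z":0,"spin":0,"grip":1},{"x":0,"y":0,"z":0,"spin":0,"grip":1},{"x":0,"y":0,"z":0,"spin":0,"grip":1},{"x":0,"y":0,"z":0,"spin":0,"grip":1},{"x":0,"y":0,"z":0,"spin":0,"grip":1},{"x":0,"y":0,"z":0,"spin":0,"grip":1},{"x":0,"y":0,"z":0,"spin":0,"grip":1}]' 30
python3 - <<'E'
import numpy as np
for h,k,sgn,end in [((634,-104.4),(566.5,-196.7),-1,np.pi+.072),((656.8,-419.6),(585.5,-325),1,np.pi+.072)]:
    h=np.array(h);k=np.array(k);a0=np.arctan2(*(k-h)[::-1])%(2*np.pi); 
    t=np.linspace(a0,end+sgn*.04,9); p=h+115*np.c_[np.cos(t),np.sin(t)]; p[0]=k
    d=np.diff(p,axis=0)/10; print(a0,np.linalg.norm(k-h)); print((d*[1,-1]).round(2).tolist())
E
```

```text
clock: 3.2
eef_pos: [568.3, -199.1, 50.3]
tcp_rot: [-3.141, -0.009, -0.002]
contact_force: [12.3, 15.3, -1.7]
opening: 0.244
grasp_force: 31.0
4.080956552708599 114.34832749104815
[[-1.05, -0.78], [-0.91, -0.94], [-0.79, -1.03], [-0.67, -1.12], [-0.54, -1.19], [-0.4, -1.24], [-0.26, -1.28], [-0.12, -1.3]]
2.216661098246932 118.46033091292628
[[-0.92, 1.25], [-0.99, 1.11], [-0.84, 1.23], [-0.68, 1.33], [-0.5, 1.4], [-0.31, 1.46], [-0.12, 1.48], [0.07, 1.49]]
```

```bash
python3 -m jog '[{"x":-1.05,"y":-0.78,"z":0,"spin":0,"grip":1},{"x":-0.91,"y":-0.94,"z":0,"spin":0,"grip":1},{"x":-0.79,"y":-1.03,"z":0,"spin":0,"grip":1},{"x":-0.67,"y":-1.12,"z":0,"spin":0,"grip":1},{"x":-0.54,"y":-1.19,"z":0,"spin":0,"grip":1},{"x":-0.4,"y":-1.24,"z":0,"spin":0,"grip":1},{"x":-0.26,"y":-1.28,"z":0,"spin":0,"grip":1},{"x":0,"y":-1.2,"z":0,"spin":0,"grip":1},{"x":0,"y":0,"z":0,"spin":0,"grip":1},{"x":0,"y":0,"z":0,"spin":0,"grip":1}]'
```

```text
clock: 4.03
eef_pos: [515.6, -112.1, 49.4]
tcp_rot: [-3.141, 0.003, 0.001]
contact_force: [-11.5, 0.6, 17.4]
opening: 0.243
grasp_force: 33.5
```

```bash
python3 -m jog '[{"x":0,"y":0,"z":0,"spin":0,"grip":0.3},{"x":0,"y":0,"z":0,"spin":0,"grip":0.3},{"x":0,"y":0,"z":0,"spin":0,"grip":0.3},{"x":0,"y":0,"z":0,"spin":0,"grip":0.3},{"x":0,"y":0,"z":-3,"spin":0,"grip":0.3},{"x":0,"y":0,"z":-3,"spin":0,"grip":0.3},{"x":1,"y":3.5,"z":-1,"spin":0,"grip":0.3},{"x":1.2,"y":3.5,"z":0,"spin":0,"grip":0.3},{"x":1.2,"y":3.5,"z":0,"spin":0,"grip":0.3},{"x":1.2,"y":3.5,"z":0,"spin":0,"grip":0.3},{"x":1.2,"y":3.5,"z":0,"spin":0,"grip":0.3},{"x":0.7,"y":3.5,"z":0,"spin":0,"grip":0.3},{"x":0,"y":0.5,"z":0,"spin":0,"grip":0.3},{"x":0,"y":0,"z":0,"spin":0,"grip":0.3}]'
```

```text
clock: 5.2
eef_pos: [582.4, -330.1, 117.0]
tcp_rot: [3.141, -0.0, -0.003]
contact_force: [-0.2, 1.0, -0.4]
opening: 0.702
grasp_force: 0.0
```

```bash
python3 -m jog '[{"x":0.3,"y":-0.3,"z":2.4,"spin":0,"grip":0.3},{"x":0,"y":0,"z":2.4,"spin":0,"grip":0.3},{"x":0,"y":0,"z":2.0,"spin":0,"grip":0.3},{"x":0,"y":0,"z":0,"spin":0,"grip":1},{"x":0,"y":0,"z":0,"spin":0,"grip":1},{"x":0,"y":0,"z":0,"spin":0,"grip":1},{"x":0,"y":0,"z":0,"spin":0,"grip":1},{"x":0,"y":0,"z":0,"spin":0,"grip":1},{"x":0,"y":0,"z":0,"spin":0,"grip":1},{"x":0,"y":0,"z":0,"spin":0,"grip":1}]' && python3 -m jog '[{"x":-0.92,"y":0.9,"z":0,"spin":0,"grip":1},{"x":-0.95,"y":1.11,"z":0,"spin":0,"grip":1},{"x":-0.84,"y":1.23,"z":0,"spin":0,"grip":1},{"x":-0.68,"y":1.33,"z":0,"spin":0,"grip":1},{"x":-0.5,"y":1.4,"z":0,"spin":0,"grip":1},{"x":-0.31,"y":1.46,"z":0,"spin":0,"grip":1},{"x":-0.12,"y":1.48,"z":0,"spin":0,"grip":1},{"x":0,"y":1.4,"z":0,"spin":0,"grip":1},{"x":0,"y":0,"z":0,"spin":0,"grip":1},{"x":0,"y":0,"z":0,"spin":0,"grip":1}]'
```

```text
clock: 6.03
eef_pos: [586.2, -325.1, 50.6]
tcp_rot: [3.141, -0.002, -0.0]
contact_force: [0.5, 0.5, 5.3]
opening: 0.241
grasp_force: 31.0
clock: 6.87
eef_pos: [540.2, -425.6, 49.4]
tcp_rot: [-3.136, 0.004, -0.001]
contact_force: [-5.5, 10.6, 9.1]
opening: 0.243
grasp_force: 33.1
```

```bash
python3 -m jog '[{"x":0,"y":0,"z":0,"spin":0,"grip":0.3},{"x":0,"y":0,"z":0,"spin":0,"grip":0.3},{"x":0,"y":0,"z":0,"spin":0,"grip":0.3},{"x":0,"y":0,"z":0,"spin":0,"grip":0.3},{"x":0,"y":0,"z":-3.8,"spin":0,"grip":0},{"x":0,"y":0,"z":-3.8,"spin":0,"grip":0},{"x":0,"y":-1,"z":-3.8,"spin":0,"grip":0},{"x":0,"y":-3,"z":-2.5,"spin":0,"grip":0},{"x":0,"y":-3,"z":-2.5,"spin":0,"grip":0},{"x":0,"y":-3.9,"z":-1,"spin":0,"grip":0},{"x":0,"y":-4,"z":-1,"spin":0,"grip":0},{"x":0,"y":-4,"z":-1,"spin":0,"grip":0},{"x":0,"y":-4,"z":0,"spin":0,"grip":0},{"x":0,"y":-4,"z":0,"spin":0,"grip":0},{"x":0,"y":-4,"z":0,"spin":0,"grip":0},{"x":0,"y":-4,"z":0,"spin":0,"grip":0},{"x":0,"y":-4,"z":0,"spin":0,"grip":0},{"x":0,"y":-4,"z":0,"spin":0,"grip":0},{"x":0,"y":-4,"z":0,"spin":0,"grip":0},{"x":0,"y":-4,"z":0,"spin":0,"grip":0}]' 
python3 -m jog '[{"x":1,"y":-3.5,"z":0,"spin":0,"grip":0},{"x":1,"y":-3.5,"z":0,"spin":0,"grip":0},{"x":0,"y":0,"z":0,"spin":0,"grip":0},{"x":0,"y":0,"z":0,"spin":0,"grip":0}]'; python3 look.py w3; python3 look.py scene1 scene
```

```text
clock: 8.53
eef_pos: [542.1, 83.0, 243.6]
tcp_rot: [-3.142, -0.001, -0.0]
contact_force: [1.0, 0.2, 0.8]
opening: 0.997
grasp_force: 0.0
clock: 8.87
eef_pos: [562.5, 152.8, 243.2]
tcp_rot: [3.142, -0.0, 0.003]
contact_force: [-0.2, -0.5, -0.2]
opening: 1.008
grasp_force: 0.0
[562.5 152.8 243.2] [ 3.142e+00 -0.000e+00  3.000e-03] 8.8667
[562.1 151.5 243.1] [3.141e+00 0.000e+00 1.000e-03] 8.9167
```

View pics/w3.png

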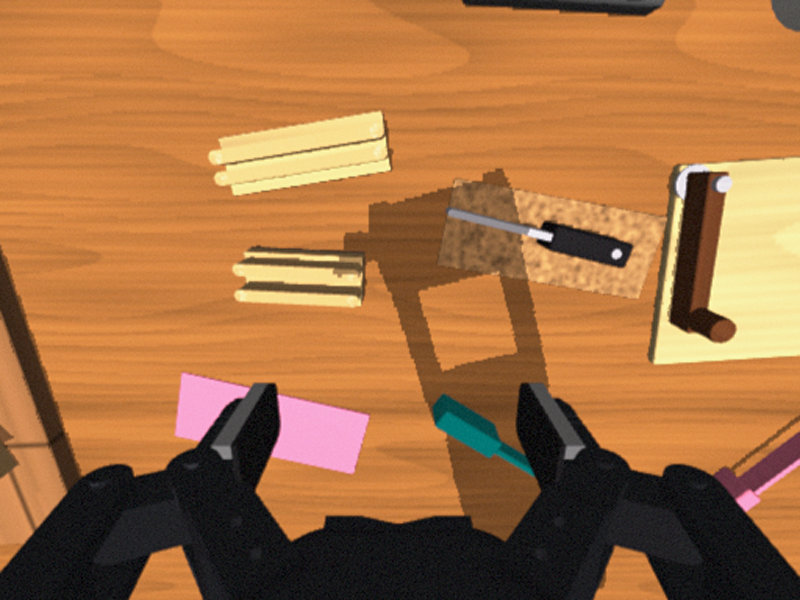

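Left arm is parallel to the board's left edge, so it is seated. The blade nose is at (450,213), the blade root at (548,237) and the handle dot at (616,254). The medium stand spans (235–365, 250–305) and the long one (210–390, 112–195).

```bash
python3 - <<'E'
from h import *
f=L("w3"); g=L("side0")
t=onz(f,w((449,212)),39); r=onz(f,w((545,236)),39); d=onz(f,w((616,254)),41); print(t,r,d)
for n,p in [("handle top bl",(633,245)),("handle top near",(625,267)),("handle front far",(555,223)),("front near",(545,245))]: print(n,onz(f,w(p),41).round(1))
print("dot h",tri(f,w((616,254)),L("scene0"),(160/5+244.6,401/5+124.6)),"tip h",tri(f,w((449,212)),L("side0"),(218/5+214.6,255/5+109.6)))
u=t-d; print(np.arctan2(u[1],u[0]),t-125*u/np.linalg.norm(u))
# knob check
print("knobL",onz(f,w((722,327)),73))
im=f["pixels"][60:215,125:260]; cv2.imwrite("pics/c3.png",cv2.resize(im,None,fx=3.8,fy=3.8,interpolation=cv2.INTER_CUBIC))
E
```

```text
[608.19570091 111.6715433   39.        ] [588.72541863  30.57285807  39.        ] [574.05918426 -30.26878552  41.        ]
handle top bl [581.7 -43.2  41. ]
handle top near [562.9 -39.8  41. ]
handle front far [599.8  24.3  41. ]
front near [581.5  30.4  41. ]
dot h (array([573.7176554 , -31.42852785,  38.69480828]), np.float64(0.12940591797128875)) tip h (array([608.09420224, 111.39118291,  36.87398858]), np.float64(0.11679744006597353))
1.3347795132088796 [578.96947709  -9.8516883   40.71231436]
knobL [ 520.89157294 -109.07217109   73.        ]
```

```bash
python3 -m jog '[{"x":0.35,"y":3.2,"z":0,"spin":0,"grip":0},{"x":0.35,"y":3.2,"z":0,"spin":0,"grip":0},{"x":0.35,"y":3.2,"z":0,"spin":0,"grip":0},{"x":0.35,"y":3.2,"z":0,"spin":0,"grip":0},{"x":0.35,"y":3.2,"z":0,"spin":0,"grip":0},{"x":0,"y":0,"z":1.3,"spin":-0.1214,"grip":0},{"x":0,"y":0,"z":1.3,"spin":-0.1214,"grip":0},{"x":0,"y":0,"z":1.3,"spin":-0.1214,"grip":0},{"x":0,"y":0,"z":1.3,"spin":-0.1214,"grip":0},{"x":0,"y":0,"z":1.3,"spin":-0.1214,"grip":0},{"x":0,"y":0,"z":1.3,"spin":-0.1214,"grip":0},{"x":0,"y":0,"z":1.3,"spin":-0.1214,"grip":0},{"x":0,"y":0,"z":1.3,"spin":-0.1214,"grip":0},{"x":0,"y":0,"z":1.3,"spin":-0.1214,"grip":0},{"x":0,"y":0,"z":1.3,"spin":-0.1214,"grip":0},{"x":0,"y":0,"z":1.3,"spin":-0.1214,"grip":0},{"x":0,"y":0,"z":0,"spin":0,"grip":0},{"x":0,"y":0,"z":0,"spin":0,"grip":0}]'; python3 look.py w4
```

```text
clock: 10.47
eef_pos: [578.9, -10.1, 100.1]
tcp_rot: [-3.14, 0.0, 1.33]
contact_force: [0.4, 0.1, -0.0]
opening: 1.0
grasp_force: 0.0
[578.9 -10.1 100.1] [-3.14  0.    1.33] 10.4667
```

View pics/w4.png

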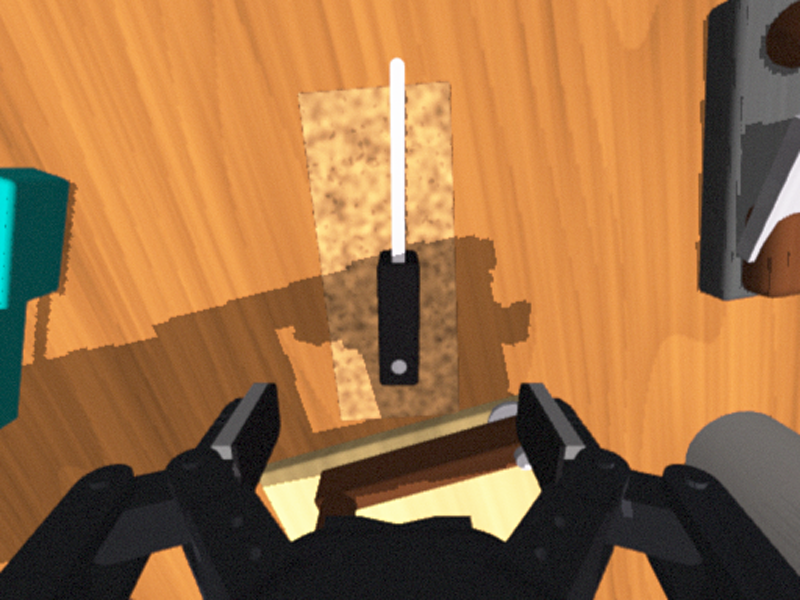

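The gauge lies straight under the tool, with its nose at (397,62) and dot at (399,367). I descend and grip.

```bash
python3 -m jog '[{"x":0,"y":0,"z":3.0,"spin":0,"grip":0},{"x":0,"y":0,"z":3.0,"spin":0,"grip":0},{"x":0,"y":0,"z":2.0,"spin":0,"grip":0.2},{"x":0,"y":0,"z":1.0,"spin":0,"grip":0.4},{"x":0,"y":0,"z":0,"spin":0,"grip":0.6},{"x":0,"y":0,"z":0,"spin":0,"grip":0.6},{"x":0,"y":0,"z":0,"spin":0,"grip":1},{"x":0,"y":0,"z":0,"spin":0,"grip":1},{"x":0,"y":0,"z":0,"spin":0,"grip":1},{"x":0,"y":0,"z":0,"spin":0,"grip":1},{"x":0,"y":0,"z":0,"spin":0,"grip":1},{"x":0,"y":0,"z":0,"spin":0,"grip":1},{"x":0,"y":0,"z":0,"spin":0,"grip":1}]' 60 && python3 -m jog '[{"x":0,"y":0,"z":-3,"spin":0,"grip":1},{"x":0,"y":0,"z":-3,"spin":0,"grip":1},{"x":0,"y":0,"z":-2,"spin":0,"grip":1},{"x":0,"y":0,"z":0,"spin":0,"grip":1},{"x":0,"y":0,"z":0,"spin":0,"grip":1}]'
```

```text
clock: 11.6
eef_pos: [581.2, -9.0, 12.1]
tcp_rot: [3.139, -0.001, 1.335]
contact_force: [-0.9, -0.9, 7.5]
opening: 0.25
grasp_force: 60.1
clock: 12.02
eef_pos: [580.8, -8.9, 91.9]
tcp_rot: [3.138, -0.001, 1.335]
contact_force: [-0.1, -0.2, -1.5]
opening: 0.246
grasp_force: 59.3
```

View pics/c3.png

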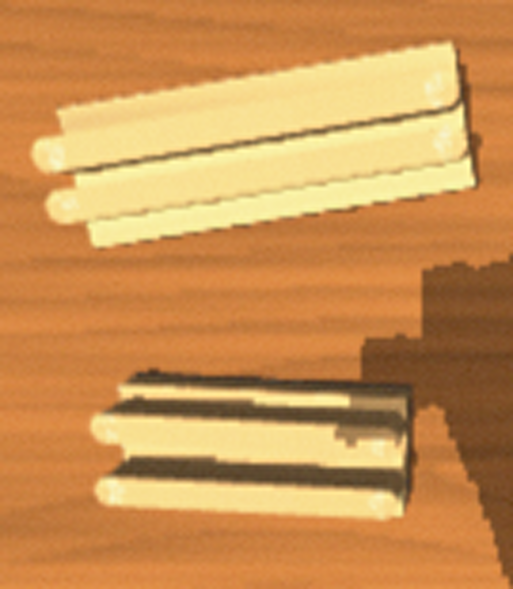

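In the crop the medium stand's cheek-top ends are (105,427)/(383,445) and (108,490)/(383,503). The long stand's are (50,153)/(435,90) and (63,206)/(447,140).

```bash
python3 - <<'E'
from h import *
f=L("w3"); c=lambda p:(p[0]/3.8+124.6,p[1]/3.8+59.6)
for n,ps in [("M",[(105,427),(383,445),(108,490),(383,503)]),("L",[(50,153),(435,90),(63,206),(447,140)])]:
    a,b,d,e=[onz(f,c(p),50)[:2] for p in ps]
    u=((a-b)+(d-e)); u/=np.linalg.norm(u); nn=np.array([-u[1],u[0]])
    print(n,a.round(1),b.round(1),d.round(1),e.round(1),"yaw",np.arctan2(u[1],u[0]).round(3),"sep",abs((a+b-d-e)@nn)/2,"len",(a-b)@u,(d-e)@u,"mid near",((b+e)/2).round(1),"far",((a+d)/2).round(1))
E
```

```text
M [562.3 286.3] [556.3 191.5] [539.8 288. ] [535.3 192.2] yaw 1.516 sep 21.764911184222182 len 95.03365655807944 95.90005187874665 mid near [545.8 191.8] far [551.1 287.1]
L [650.6 293.2] [669.2 171.9] [634.6 291.2] [654.8 168.3] yaw 1.728 sep 15.452818348562944 len 122.73496954723238 124.48681099849966 mid near [662.  170.1] far [642.6 292.2]
```

Groove widths are about 11.8 mm (medium) and 5.5 mm (long). Next I move to 25 mm before the medium stand's mouth.

```bash
python3 -m jog '[{"x":0,"y":0,"z":0,"spin":-0.0905,"grip":1},{"x":0,"y":0,"z":0,"spin":-0.0905,"grip":1},{"x":1.5,"y":-1.5,"z":0,"spin":0,"grip":1},{"x":1.5,"y":-1.5,"z":0,"spin":0,"grip":1},{"x":1.46,"y":-1.6,"z":0,"spin":0,"grip":1},{"x":0,"y":0,"z":2.4,"spin":0,"grip":1},{"x":0,"y":0,"z":2.4,"spin":0,"grip":1},{"x":0,"y":0,"z":2.2,"spin":0,"grip":1},{"x":0,"y":0,"z":0,"spin":0,"grip":1},{"x":0,"y":0,"z":0,"spin":0,"grip":1}]'; python3 look.py w5
```

```text
clock: 12.85
eef_pos: [534.4, 38.0, 18.7]
tcp_rot: [-3.137, 0.001, 1.516]
contact_force: [0.7, 1.1, 0.1]
opening: 0.246
grasp_force: 59.1
[534.4  38.   18.7] [-3.137e+00  1.000e-03  1.516e+00] 12.85
```

View pics/w5.png

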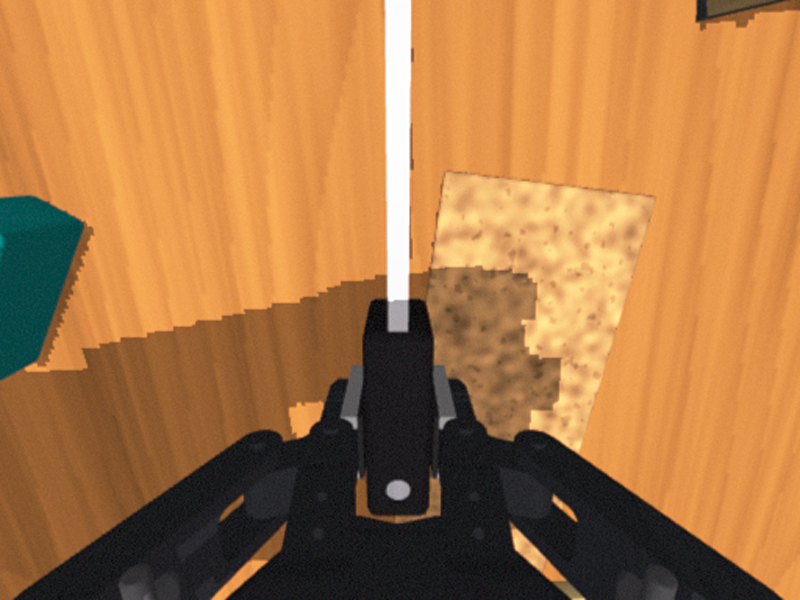

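The blade is centred (col 398) and parallel to the tool. I correct by 3 mm sideways and raise 4 mm, then check from the side and scene cameras.

```bash
python3 -m jog '[{"x":1.0,"y":0.3,"z":-0.4,"spin":0,"grip":1},{"x":0,"y":0,"z":0,"spin":0,"grip":1},{"x":0,"y":0,"z":0,"spin":0,"grip":1},{"x":0,"y":0,"z":0,"spin":0,"grip":1}]'; cat >two.py <<'E'
import sys;from look import *;from h import *
n,x,y,z=sys.argv[1],*map(float,sys.argv[2:5]); out=[]
for c in("side","scene"):
    look(n+c,c); f=L(n+c); u,v=proj(f,[x,y,z])[0].round().astype(int); u0,v0=max(0,min(u-33,446)),max(0,min(v-50,284)); print(c,u0,v0)
    out.append(cv2.resize(f["pixels"][v0:v0+100,u0:u0+66],None,fx=6,fy=6,interpolation=cv2.INTER_CUBIC))
cv2.imwrite(f"pics/{n}.png",np.hstack(out))
E
python3 two.py t1 545 200 40
```

```text
clock: 13.23
eef_pos: [540.5, 48.2, 25.2]
tcp_rot: [3.14, -0.0, 1.517]
contact_force: [0.0, 0.5, -1.2]
opening: 0.249
grasp_force: 59.1
[540.5  48.2  25.2] [ 3.14  -0.     1.517] 13.2333
side 199 92
[540.2  48.1  25. ] [ 3.14  -0.     1.516] 13.2833
scene 301 106
```

View pics/t1.png

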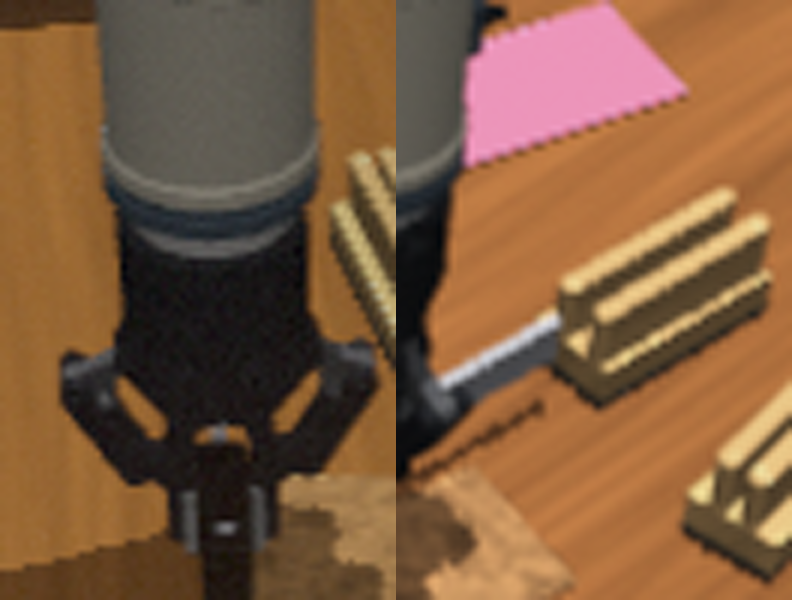

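```bash
python3 - <<'E'
from h import *
f=L("t1scene"); c=lambda p:(301+(p[0]-396)/6-.4,106+p[1]/6-.4)
print("tip",onz(f,c((558,315)),52))
u=np.array([np.cos(1.516),np.sin(1.516)]); print("pred tip",np.array([540.3,48.1])+124*u)
P=[onz(f,c(p),52)[:2] for p in [(567,286),(730,193),(600,312),(763,219)]]; print(np.round(P,1))
print("blade root",onz(f,c((440,388)),52))
E
```

```text
tip [547.41011423 170.45662895  52.        ]
pred tip [547.09134467 171.91388306]
[[536.9 186.6]
 [541.8 287. ]
 [558.  185.9]
 [563.4 285.4]]
blade root [546.38973731  99.87530586  52.        ]
```

The tip agrees with the prediction, and the groove centre is about 1 mm to the left. I insert 60 mm.

```bash
python3 -m jog '[{"x":0.5,"y":-0.1,"z":0.2,"spin":0,"grip":1},{"x":0.5,"y":0,"z":0,"spin":0,"grip":1},{"x":0.5,"y":0,"z":0,"spin":0,"grip":1},{"x":0.5,"y":0,"z":0,"spin":0,"grip":1},{"x":0.5,"y":0,"z":0,"spin":0,"grip":1},{"x":0.5,"y":0,"z":0,"spin":0,"grip":1},{"x":0.5,"y":0,"z":0,"spin":0,"grip":1},{"x":0.5,"y":0,"z":0,"spin":0,"grip":1},{"x":0.5,"y":0,"z":0,"spin":0,"grip":1},{"x":0.5,"y":0,"z":0,"spin":0,"grip":1},{"x":0.5,"y":0,"z":0,"spin":0,"grip":1},{"x":0.5,"y":0,"z":0,"spin":0,"grip":1},{"x":0,"y":0,"z":0,"spin":0,"grip":1},{"x":0,"y":0,"z":0,"spin":0,"grip":1},{"x":0,"y":0,"z":0,"spin":0,"grip":1}]'; python3 two.py t2 545 200 40
```

```text
clock: 14.58
eef_pos: [542.0, 107.9, 22.3]
tcp_rot: [-3.141, 0.0, 1.516]
contact_force: [-0.3, -0.1, -1.1]
opening: 0.247
grasp_force: 59.1
[542.  107.9  22.3] [-3.141  0.     1.516] 14.5833
side 199 92
[542.  107.7  22.3] [-3.141  0.     1.516] 14.6333
scene 301 106
```

View pics/t2.png

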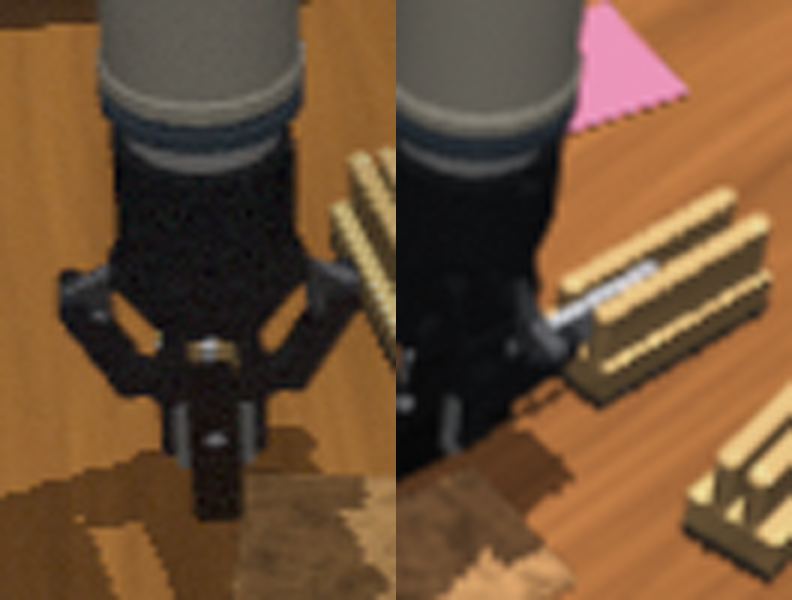

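The blade is about 45 mm into the medium groove with no force, so that stand fits. I retract, and meanwhile refine the long stand from the first scene crop.

```bash
python3 -m jog '[{"x":-1.2,"y":0,"z":0,"spin":0,"grip":1},{"x":-1.5,"y":0,"z":0,"spin":0,"grip":1},{"x":-1.5,"y":0,"z":0,"spin":0,"grip":1},{"x":-1.5,"y":0,"z":0,"spin":0,"grip":1},{"x":-1.5,"y":0,"z":0,"spin":0,"grip":1},{"x":-1.5,"y":0,"z":-2,"spin":0,"grip":1},{"x":0,"y":0,"z":-2,"spin":0,"grip":1},{"x":0,"y":0,"z":0,"spin":-0.106,"grip":1},{"x":0,"y":0,"z":0,"spin":-0.106,"grip":1},{"x":0,"y":0,"z":0,"spin":0,"grip":1}]'; python3 - <<'E'
from h import *
f=L("scene0"); c=lambda p:(p[0]/5+244.6,p[1]/5+124.6)
a,b,d,e=[onz(f,c(p),52)[:2] for p in [(692,153),(555,288),(720,168),(585,300)]]
u=((a-b)+(d-e)); u/=np.linalg.norm(u); nn=np.array([-u[1],u[0]])
print(a,b,d,e,"yaw",np.arctan2(u[1],u[0]).round(3),"sep",abs((a+b-d-e)@nn)/2,(b+e)/2,(a+d)/2)
E
```

```text
clock: 15.52
eef_pos: [537.3, 20.1, 62.7]
tcp_rot: [3.141, 0.0, 1.732]
contact_force: [0.2, -0.5, -2.3]
opening: 0.251
grasp_force: 59.2
[634.57011745 290.05466097] [654.63931197 162.50496329] [651.5993679  292.55434365] [669.9935191  167.89246708] yaw 1.722 sep 16.601201570915176 [662.31641553 165.19871518] [643.08474267 291.30450231]
```

```bash
python3 -m jog '[{"x":-0.4,"y":2.9,"z":0,"spin":0,"grip":1},{"x":-0.4,"y":2.9,"z":0,"spin":0,"grip":1},{"x":-0.4,"y":2.9,"z":0,"spin":0,"grip":1},{"x":-0.4,"y":2.9,"z":0,"spin":0,"grip":1},{"x":0,"y":2.9,"z":0,"spin":0,"grip":1},{"x":0,"y":0,"z":2,"spin":0,"grip":1},{"x":0,"y":0,"z":1.9,"spin":0,"grip":1},{"x":0,"y":0,"z":0,"spin":0,"grip":1},{"x":0,"y":0,"z":0,"spin":0,"grip":1},{"x":0,"y":0,"z":0,"spin":0,"grip":1}]'; python3 - <<'E'
from look import *
from h import *
look("s3","scene"); s=L("s3")["s"]; t=s["eef_pos"]; y=s["tcp_rot"][2]
u=np.array([-.1536,.9881]); tip=t[:2]+124*np.array([np.cos(y),np.sin(y)]); r=tip-np.array([662.4,165.2]); print("tip",tip,"along",r@u,"lateral(+ = +x side)",r@np.array([u[1],-u[0]]))
# has the long stand moved? compare with scene0 in its area, not occluded
a=L("scene0")["pixels"].astype(int);b=L("s3")["pixels"].astype(int);d=abs(a-b).max(2)
print("long",d[150:205,345:395].mean(),"med",d[135:175,322:366].mean())
cv2.imwrite("pics/s3c.png",cv2.resize(L("s3")["pixels"][130:230,310:410],None,fx=6,fy=6,interpolation=cv2.INTER_CUBIC))
E
```

```text
clock: 16.35
eef_pos: [682.9, 27.6, 23.7]
tcp_rot: [-3.141, 0.0, 1.727]
contact_force: [-0.9, -0.3, -0.8]
opening: 0.249
grasp_force: 59.4
[682.9  27.6  23.7] [-3.141  0.     1.727] 16.35
tip [663.71099159 150.1479134 ] along -15.07433507456519 lateral(+ = +x side) -1.0166097157821712
long 18.142545454545456 med 57.726136363636364
```

```bash
python3 -m jog '[{"x":0.4,"y":0.1,"z":0.1,"spin":0,"grip":1},{"x":0.4,"y":0,"z":0,"spin":0,"grip":1},{"x":0.4,"y":0,"z":0,"spin":0,"grip":1},{"x":0,"y":0,"z":0,"spin":0,"grip":1}]'; for i in 1 2 3; do python3 -m jog '[{"x":0.15,"y":0,"z":0,"spin":0,"grip":1},{"x":0.15,"y":0,"z":0,"spin":0,"grip":1},{"x":0,"y":0,"z":0,"spin":0,"grip":1},{"x":0,"y":0,"z":0,"spin":0,"grip":1}]' | grep -E "eef_pos|contact"; done
```

```text
clock: 16.73
eef_pos: [682.2, 41.0, 22.8]
tcp_rot: [3.141, -0.0, 1.729]
contact_force: [-0.6, -0.1, -1.8]
opening: 0.248
grasp_force: 59.4
eef_pos: [681.7, 43.0, 22.3]
contact_force: [0.1, 0.7, -1.7]
eef_pos: [680.9, 46.0, 22.2]
contact_force: [-1.0, -0.0, -1.8]
eef_pos: [680.8, 48.6, 22.3]
contact_force: [-0.7, -4.0, -2.8]
```

```bash
for i in 1 2; do python3 -m jog '[{"x":0.15,"y":0,"z":0,"spin":0,"grip":1},{"x":0,"y":0,"z":0,"spin":0,"grip":1},{"x":0,"y":0,"z":0,"spin":0,"grip":1}]' | grep -E "eef_pos|contact"; done;  python3 - <<'E'
from look import *
from h import *
look("s4","scene"); im=[L(n)["pixels"][130:230,322:388] for n in ("s3","s4")]
cv2.imwrite("pics/s4c.png",cv2.resize(np.hstack(im),None,fx=6,fy=6,interpolation=cv2.INTER_CUBIC))
E
```

```text
eef_pos: [680.7, 50.2, 22.3]
contact_force: [0.2, -4.4, -2.7]
eef_pos: [680.5, 51.8, 22.3]
contact_force: [1.0, -3.6, -1.9]
[680.5  51.8  22.3] [3.141 0.    1.728] 18.2333
```

View pics/s4c.png

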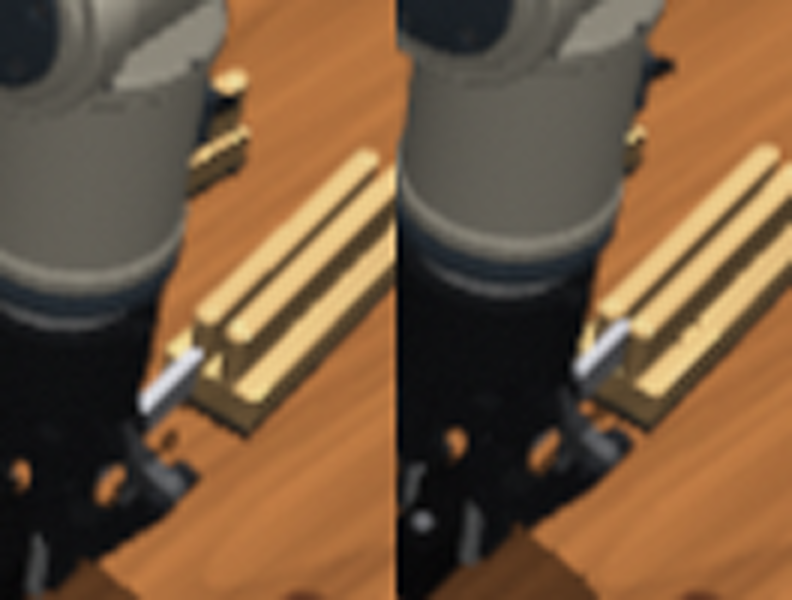

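The nose is wedged in the mouth at 4 N and the stand slides instead of admitting it, so the long stand is too tight and stays on the desk. I return the gauge to its mat.

```bash
python3 -m jog '[{"x":-1,"y":0,"z":0,"spin":0,"grip":1},{"x":-1.5,"y":0,"z":0,"spin":0,"grip":1},{"x":-1.5,"y":0,"z":0,"spin":0,"grip":1},{"x":0,"y":0,"z":-2,"spin":0,"grip":1},{"x":0,"y":0,"z":-2,"spin":0,"grip":1},{"x":0,"y":0,"z":0,"spin":0.0983,"grip":1},{"x":0,"y":0,"z":0,"spin":0.0983,"grip":1},{"x":0,"y":0,"z":0,"spin":0.0983,"grip":1},{"x":0,"y":0,"z":0,"spin":0.0983,"grip":1},{"x":-1,"y":-2.5,"z":0,"spin":0,"grip":1},{"x":-1,"y":-2.5,"z":0,"spin":0,"grip":1},{"x":-1,"y":-2.5,"z":0,"spin":0,"grip":1},{"x":-1,"y":-2.4,"z":0,"spin":0,"grip":1},{"x":0,"y":0,"z":0,"spin":0,"grip":1},{"x":0,"y":0,"z":0,"spin":0,"grip":1}]'
```

```text
clock: 19.53
eef_pos: [580.0, -4.7, 62.5]
tcp_rot: [-3.141, -0.0, 1.334]
contact_force: [0.6, -0.4, -1.3]
opening: 0.246
grasp_force: 59.6
```

```bash
python3 -m jog '[{"x":0,"y":0,"z":2,"spin":0,"grip":1},{"x":0,"y":0,"z":2,"spin":0,"grip":1},{"x":0,"y":0,"z":0.6,"spin":0,"grip":1},{"x":0,"y":0,"z":0.2,"spin":0,"grip":1},{"x":0,"y":0,"z":0.1,"spin":0,"grip":1},{"x":0,"y":0,"z":0,"spin":0,"grip":1},{"x":0,"y":0,"z":0,"spin":0,"grip":1}]'
```

```text
clock: 20.12
eef_pos: [581.8, -3.5, 14.1]
tcp_rot: [3.14, -0.0, 1.335]
contact_force: [-0.7, -0.7, -1.6]
opening: 0.247
grasp_force: 59.6
```

```bash
python3 -m jog '[{"x":0,"y":0,"z":0.1,"spin":0,"grip":1},{"x":0,"y":0,"z":0.1,"spin":0,"grip":1},{"x":0,"y":0,"z":0,"spin":0,"grip":1},{"x":0,"y":0,"z":0,"spin":0,"grip":1}]'; python3 -m jog '[{"x":0,"y":0,"z":0,"spin":0,"grip":0.5},{"x":0,"y":0,"z":0,"spin":0,"grip":0.5},{"x":0,"y":0,"z":0,"spin":0,"grip":0.4},{"x":0,"y":0,"z":0,"spin":0,"grip":0.3},{"x":0,"y":0,"z":0,"spin":0,"grip":0.3},{"x":0,"y":0,"z":0,"spin":0,"grip":0.3},{"x":0,"y":0,"z":-3,"spin":0,"grip":0.2},{"x":0,"y":0,"z":-3.5,"spin":0,"grip":0},{"x":0,"y":0,"z":-3.5,"spin":0,"grip":0},{"x":0,"y":0,"z":-3.5,"spin":0,"grip":0},{"x":0,"y":0,"z":-2,"spin":0,"grip":0},{"x":0,"y":0,"z":0,"spin":0,"grip":0},{"x":0,"y":0,"z":0,"spin":0,"grip":0}]'; python3 look.py w6
```

```text
clock: 20.45
eef_pos: [581.5, -3.4, 12.1]
tcp_rot: [3.14, -0.0, 1.335]
contact_force: [-0.6, 0.9, 5.5]
opening: 0.248
grasp_force: 60.5
clock: 21.53
eef_pos: [581.7, -3.4, 167.5]
tcp_rot: [3.139, -0.001, 1.335]
contact_force: [-1.0, 0.5, -0.7]
opening: 0.998
grasp_force: 0.0
[581.7  -3.4 167.5] [ 3.139e+00 -1.000e-03  1.335e+00] 21.5333
```

```bash
python3 -m jog '[{"x":0,"y":0,"z":-1.5,"spin":-0.0925,"grip":0},{"x":0,"y":0,"z":-1.5,"spin":-0.0925,"grip":0},{"x":3,"y":-0.74,"z":0,"spin":0,"grip":0},{"x":3,"y":-0.74,"z":0,"spin":0,"grip":0},{"x":3,"y":-0.74,"z":0,"spin":0,"grip":0},{"x":3,"y":-0.74,"z":0,"spin":0,"grip":0},{"x":3,"y":-0.74,"z":0,"spin":0,"grip":0},{"x":3,"y":-0.7,"z":0,"spin":0,"grip":0},{"x":0,"y":0,"z":0,"spin":0,"grip":0},{"x":0,"y":0,"z":0,"spin":0,"grip":0}]'
cat >seg.py <<'E'
import sys;from look import *;from h import *
n=sys.argv[1]; z=float(sys.argv[2]); look(n); f=L(n)
h=cv2.cvtColor(f["pixels"],cv2.COLOR_BGR2HSV); m=((h[...,0]>=17)&(h[...,0]<=32)&(h[...,1]>40)&(h[...,2]>60)).astype(np.uint8)*255
m[:3]=0;m=cv2.morphologyEx(m,cv2.MORPH_CLOSE,np.ones((9,9)));m=cv2.morphologyEx(m,cv2.MORPH_OPEN,np.ones((5,5)))
for c in cv2.findContours(m,cv2.RETR_EXTERNAL,cv2.CHAIN_APPROX_SIMPLE)[0]:
    if cv2.contourArea(c)<500: continue
    b=cv2.boxPoints(cv2.minAreaRect(c)); W=np.array([onz(f,p,z)[:2] for p in b]); e=[np.linalg.norm(W[i]-W[(i+1)%4]) for i in (0,1)]
    d=W[1]-W[0] if e[0]>e[1] else W[2]-W[1]
    print("px",b.mean(0).round(),"world",W.mean(0).round(1),"size",np.round(e),"yaw",(np.arctan2(d[1],d[0])%np.pi).round(3))
E
python3 seg.py w7 25
```

```text
clock: 22.42
eef_pos: [544.9, 179.6, 194.4]
tcp_rot: [-3.139, 0.001, 1.523]
contact_force: [-0.2, -0.4, 0.2]
opening: 0.995
grasp_force: 0.0
[544.9 179.6 194.4] [-3.139e+00  1.000e-03  1.523e+00] 22.4167
px [254. 126.] world [546.4 236.9] size [ 44. 112.] yaw 1.546
px [343. 124.] world [649.1 231.5] size [ 49. 148.] yaw 1.732
```

The stand hasn't been knocked: it's at (547,238). I grip it.

```bash
python3 -m jog '[{"x":2,"y":0,"z":1,"spin":0,"grip":0},{"x":2,"y":0,"z":2,"spin":0,"grip":0},{"x":1.85,"y":0,"z":3,"spin":0,"grip":0},{"x":0,"y":0,"z":3,"spin":0,"grip":0},{"x":0,"y":0,"z":3,"spin":0,"grip":0},{"x":0,"y":0,"z":3,"spin":0,"grip":0},{"x":0,"y":0,"z":2,"spin":0,"grip":0},{"x":0,"y":0,"z":1.5,"spin":0,"grip":0},{"x":0,"y":0,"z":0.5,"spin":0,"grip":0},{"x":0,"y":0,"z":0,"spin":0,"grip":0},{"x":0,"y":0,"z":0,"spin":0,"grip":1},{"x":0,"y":0,"z":0,"spin":0,"grip":1},{"x":0,"y":0,"z":0,"spin":0,"grip":1},{"x":0,"y":0,"z":0,"spin":0,"grip":1},{"x":0,"y":0,"z":0,"spin":0,"grip":1},{"x":0,"y":0,"z":0,"spin":0,"grip":1},{"x":0,"y":0,"z":0,"spin":0,"grip":1}]' 90 && python3 -m jog '[{"x":0,"y":0,"z":-1,"spin":0,"grip":1},{"x":0,"y":0,"z":-2,"spin":0,"grip":1},{"x":0,"y":0,"z":0,"spin":0,"grip":1},{"x":0,"y":0,"z":0,"spin":0,"grip":1}]'
```

```text
clock: 23.88
eef_pos: [549.3, 237.1, 7.9]
tcp_rot: [3.141, -0.0, 1.52]
contact_force: [-2.4, -1.5, 9.0]
opening: 0.515
grasp_force: 92.6
clock: 24.22
eef_pos: [550.1, 237.5, 37.5]
tcp_rot: [3.139, -0.001, 1.52]
contact_force: [0.0, 0.2, -6.3]
opening: 0.513
grasp_force: 93.9
```

```bash
python3 -m jog '[{"x":0,"y":0,"z":-3,"spin":0,"grip":1},{"x":0,"y":0,"z":-3,"spin":0,"grip":1},{"x":0,"y":0,"z":-3,"spin":0,"grip":1},{"x":-2,"y":0.1,"z":0,"spin":0,"grip":1},{"x":-3.3,"y":0.28,"z":0,"spin":0,"grip":1},{"x":-3.3,"y":0.28,"z":0,"spin":0,"grip":1},{"x":-3.3,"y":0.28,"z":0,"spin":0,"grip":1},{"x":-3.3,"y":0.28,"z":0,"spin":0,"grip":1},{"x":-3.3,"y":0.28,"z":0,"spin":0,"grip":1},{"x":-3.3,"y":0.28,"z":0,"spin":0,"grip":1},{"x":-3.3,"y":0.28,"z":0,"spin":0,"grip":1},{"x":-3.3,"y":0.28,"z":0,"spin":0,"grip":1},{"x":-3.3,"y":0.28,"z":0,"spin":0,"grip":1},{"x":-3.3,"y":0.28,"z":0,"spin":0,"grip":1},{"x":-3.3,"y":0.28,"z":0,"spin":0,"grip":1},{"x":-3.3,"y":0.28,"z":0,"spin":0,"grip":1},{"x":-3.3,"y":0.28,"z":0,"spin":0,"grip":1},{"x":-3,"y":0.28,"z":0,"spin":0,"grip":1},{"x":-2,"y":0.1,"z":0,"spin":0,"grip":1}]' && python3 -m jog '[{"x":0,"y":0,"z":0,"spin":0,"grip":1},{"x":0,"y":0,"z":0,"spin":0,"grip":1}]'
```

```text
clock: 25.8
eef_pos: [564.4, -266.2, 125.2]
tcp_rot: [-3.141, 0.0, 1.519]
contact_force: [1.7, -0.0, -4.6]
opening: 0.513
grasp_force: 95.3
clock: 25.97
eef_pos: [564.1, -264.2, 125.1]
tcp_rot: [-3.14, -0.001, 1.518]
contact_force: [0.6, 1.0, -6.3]
opening: 0.515
grasp_force: 95.3
```

Above the board centre. The stand should touch the board at TCP z ≈ 20.

```bash
python3 -m jog '[{"x":0,"y":0,"z":3,"spin":0,"grip":1},{"x":0,"y":0,"z":3,"spin":0,"grip":1},{"x":0,"y":0,"z":2.5,"spin":0,"grip":1},{"x":0,"y":0,"z":1.3,"spin":0,"grip":1},{"x":0,"y":0,"z":0.4,"spin":0,"grip":1},{"x":0,"y":0,"z":0.1,"spin":0,"grip":1},{"x":0,"y":0,"z":0,"spin":0,"grip":1},{"x":0,"y":0,"z":0,"spin":0,"grip":1}]'; python3 -m jog '[{"x":0,"y":0,"z":0.1,"spin":0,"grip":1},{"x":0,"y":0,"z":0,"spin":0,"grip":1},{"x":0,"y":0,"z":0,"spin":0,"grip":1}]'
```

```text
clock: 26.63
eef_pos: [566.0, -263.7, 24.7]
tcp_rot: [3.139, 0.001, 1.52]
contact_force: [-0.2, -0.2, -3.9]
opening: 0.516
grasp_force: 95.2
clock: 26.88
eef_pos: [565.3, -263.6, 23.1]
tcp_rot: [3.141, 0.0, 1.52]
contact_force: [-0.1, -0.3, -5.3]
opening: 0.51
grasp_force: 95.2
```

```bash
python3 -m jog '[{"x":0,"y":0,"z":0.15,"spin":0,"grip":1},{"x":0,"y":0,"z":0.15,"spin":0,"grip":1},{"x":0,"y":0,"z":0,"spin":0,"grip":1},{"x":0,"y":0,"z":0,"spin":0,"grip":1}]'
```

```text
clock: 27.22
eef_pos: [565.2, -263.6, 19.9]
tcp_rot: [3.141, 0.0, 1.52]
contact_force: [-1.9, 0.8, 4.9]
opening: 0.514
grasp_force: 96.3
```

It's in contact. I release, lift and clear away for a last look.

```bash
python3 -m jog '[{"x":0,"y":0,"z":0,"spin":0,"grip":0.2},{"x":0,"y":0,"z":0,"spin":0,"grip":0},{"x":0,"y":0,"z":0,"spin":0,"grip":0},{"x":0,"y":0,"z":0,"spin":0,"grip":0},{"x":0,"y":0,"z":0,"spin":0,"grip":0},{"x":0,"y":0,"z":-2,"spin":0,"grip":0},{"x":0,"y":0,"z":-3.5,"spin":0,"grip":0},{"x":0,"y":0,"z":-3.5,"spin":0,"grip":0},{"x":0,"y":0,"z":-3.5,"spin":0,"grip":0},{"x":0,"y":0,"z":-3.5,"spin":0,"grip":0},{"x":0,"y":0,"z":-3.5,"spin":0,"grip":0},{"x":-3.5,"y":-1,"z":0,"spin":0,"grip":0},{"x":-3.5,"y":-1,"z":0,"spin":0,"grip":0},{"x":-3.5,"y":-1,"z":0,"spin":0,"grip":0},{"x":-3.5,"y":-1,"z":0,"spin":0,"grip":0},{"x":-3.5,"y":-1,"z":0,"spin":0,"grip":0},{"x":-3.5,"y":-1,"z":0,"spin":0,"grip":0},{"x":-3.5,"y":-1,"z":0,"spin":0,"grip":0},{"x":-3.5,"y":-1,"z":0,"spin":0,"grip":0},{"x":0,"y":0,"z":0,"spin":0,"grip":0}]'
python3 - <<'E'
from look import *
from h import *
look("e1","scene"); look("e2","side")
a=L("e1")["pixels"][90:384,100:420]; b=L("e2")["pixels"][90:384,200:400]
cv2.imwrite("pics/end.png",cv2.resize(np.hstack([a,b]),None,fx=1.53,fy=1.53,interpolation=cv2.INTER_CUBIC))
E
```

```text
clock: 28.88
eef_pos: [468.0, -544.8, 214.0]
tcp_rot: [-3.141, 0.003, 1.516]
contact_force: [-0.4, 1.5, 0.4]
opening: 1.001
grasp_force: 0.0
[ 468.  -544.8  214. ] [-3.141e+00  3.000e-03  1.516e+00] 28.8833
[ 469.1 -542.   213.8] [-3.141e+00  1.000e-03  1.516e+00] 28.9333
```

View pics/end.png

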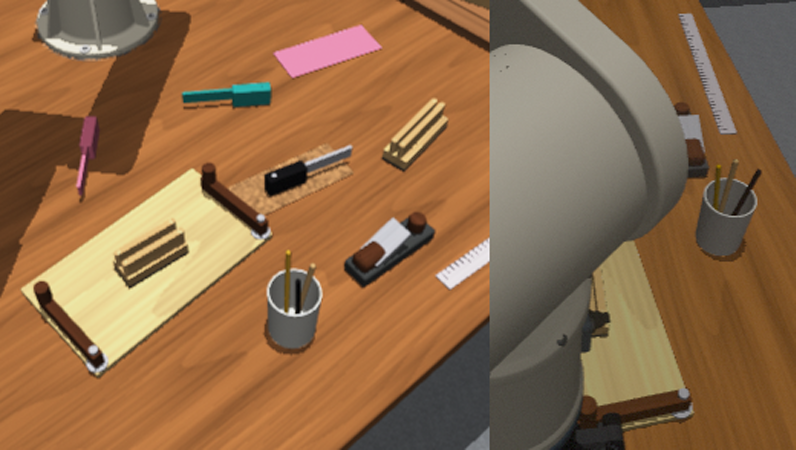

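```bash
python3 - <<'E'
from h import *
f=L("e1"); c=lambda p:(p[0]/1.53+100-.3,p[1]/1.53+90-.3)
ex=.072+np.pi
for n,p,h,s in [("L",(209,168),(634,-104.4),1),("R",(42,288),(656.8,-419.6),-1)]:
    k=onz(f,c(p),73)[:2]; d=k-np.array(h); a=np.arctan2(d[1],d[0])%(2*np.pi); print(n,k,np.linalg.norm(d),"angle",1.5708-s*(a-ex))
E
```

```text
L [ 520.31975968 -113.92479059] 114.07856360909982 angle 1.5592094325640515
R [ 543.91807123 -425.69870333] 113.04655688966191 angle 1.5527748021716252
```

Both arms measure about 1.55–1.56 rad. The medium stand is upright on the board at end-picture (150,252), the long one on the desk at (415,135), and the gauge upright on the cork mat at (300,172).

```bash
python3 -c "
from rig import *
print(sign_off())"
```

```text
the job is handed in; nothing more can be done
None
```

The job is handed in (no verdict was returned): both arms are at their end stops, the medium stand took the blade and is on the board, the long stand was too tight and stays on the desk, no short stand was seen, and the gauge is upright on its cork mat.

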